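Start the pump-down of the bell-jar chamber

ROBOT

A 6-joint arm with a two-finger parallel gripper is mounted at the origin on the work surface. World frame = base frame: x ahead of the robot, y to its left, z up, the work surface at z = 0. Lengths are in mm, angles in degrees, forces in N, time in s.
With the tool pointing down it reaches from about 200 to 875 mm from the base axis. Payload 3.4 kg.
Tool frame: the origin (TCP) lies midway between the tips of the shut fingers; the grasp point (between the pads) lies 19 mm behind it; z points along the fingers, y is the line along which they close (so a half turn about z gives the same grasp; the last joint's range is limited). The gripper opens to 94 mm and grips with 3 to 60 N. Pads are 16 mm wide; open, the fingers measure 119 mm over their backs; the gripper's body (75 mm by 177 mm) begins 78 mm behind the grasp point.
Start: joints at [57.811, 15.808, 86.224, -0, 77.962, -6.933], TCP at [245.353, 520.065, 205.493] pointing down, gripper open.
Joint ranges: [-165.64, 165.64], [-43.16, 119.46], [12.63, 154.43], [-67.54, 247.53], [6.08, 155.33], [-154.97, 154.97]. Speed limits (degrees/s): [147.25, 147.25, 180, 180, 180, 180].

INTERFACE

Orientations are given as [roll, pitch, yaw] about the fixed x, y, z axes, in that order (R = Rz(yaw) Ry(pitch) Rx(roll)).
In Python, from rig import sense, vision, manip, nets gives the robot as it stands. The module is installed in compiled form; this text tells all that it offers.
- The arm moves only by the tool send_rows, never from a script. Its argument "rows" is a list of rows, each a list of 7 numbers: the shift along the tool's x, y, z in mm, then the turn, a rotation vector about the tool's x, y, z in rad, then the opening, from 0 (shut) to 1 (fully open). In form: [[dx, dy, dz, rx, ry, rz, claw], ...]. A call has 1 to 12 rows; each row is the pose to reach, as a shift and turn from the pose commanded when the call began, along the tool's axes at that moment; what a row does not reach only later rows make up. A row lasts 1/10 s, in which the tool goes at most 50 mm and 8.59 degrees, less where a joint would pass 70% of its speed; a pose out of reach is approached as far as the arm can. A call with a gripper value outside its range is refused whole. The fingers move at their own pace and stop on an object; "newtons" is the grip in N (left out, the last holds). Time passes only in rows, so rows that repeat a pose let the fingers close. It gives the time, the measured TCP pose, the force, the opening and the grip force at its end, in the units of the state.
- sense(): the state, without advancing time (a new reading comes with each control period).
- vision.read_camera(name): name is "scene" or "top"; returns a dict with "image" (420x560x3 uint8, red, green, blue), "range_z" (420x560 float32, mm along the optical axis (not along the pixel's ray), 0 where there is no reading), "fx", "fy", "cx", "cy" (pixels), "view" (4x4, takes a point from world to camera coordinates). Camera axes: x right, y up, looking along -z (the intrinsics and any distortion apply to the point x, -y, -z); pixel columns grow to the right and rows downward; lengths in mm; the calibration is good to about 2 mm. A picture is of the moment at which its call begins.
- manip.job_done(): hands the job in; it is judged then, once.
Trained networks look in a picture, given as the dict that the camera call returned (one of the last four; its "shot" number tells which), for a name from the list of things; names that differ only in an ending like _2 or _b are one class to them, and where a whole thing is asked for, a point or a joint stands for the part that bears it (a point fixed in the world has none). Each returns a list of dicts, best first, with "score" (0 to 1); they miss things now and then, are a little off and sometimes report something else, mostly with a low value. They report only what shows in the picture. A call takes as long as a camera call.
- nets.look_for(picture, name): "location" ([column, row] in pixels, amid what is visible of it).
- nets.pinpoint(picture, name): "location" ([column, row] in pixels: a listed point, or the origin of a listed thing).
The state is a dict: "time_s": time; "qpos": joint angles; "dq": joint speeds; "joint_torque": joint torques, N m; "tcp_pos": TCP position; "orientation": TCP orientation; "force": force on the tool from outside, world axes, zero at the start; "torque": the same for the moment, N m; "width": finger opening in mm; "finger_force": force on a finger pad.
Only numpy, scipy, OpenCV 4.12 (cv2) and the standard library are available. Lean on these libraries where they do the work, as an engineer would, in place of code of your own. Each camera call takes 0.05 s, during which the arm holds its last target. There are 200 camera calls.

TASK

Start pumping down the bell-jar chamber: switch on the mains strip by pressing down the raised end of its rocker, then on the sloping control box press the middle of the three square keys (pump) fully in so that it stays in, and after it the key farthest from the meter (chamber valve) in the same way. The key next to the meter is the air inlet: leave it out. Use the fingertips just to press: nothing is to be picked up, knocked over or pushed out of its place.

Things in the scene. Friction and masses are not known exactly. Their poses are not given: they have to be found in the camera images.
- strip: Mains strip lying loose on the bench, a black bar 340 (x) x 62 (y) x 45 high, 1.1 kg, with a rocker switch near one end and four round sockets in a row. Origin under its centre on the bench; x runs along it from the rocker end to the last socket, z up.
- rocker (a joint): Rocker of the strip: grey V-shaped paddle 40 long (along the strip) x 26 wide, pivot line across the strip at strip x = -115. 0 rad = off: half next to the sockets level, outer half (towards the near end) raised, its tip 7 higher. 0.36 = on: outer half level, 52 above the bench, other half raised. Resists with about 4 N at the raised end and stays where it is pushed.
- rocker_press (a point): Point on top of the rocker's outer half, 14 from the pivot line, mid-width: strip x = -128; 57 above the bench when off, 52 when on (strip's top 45, bezel 50 x 34 round the rocker 48). Moves with the rocker.
- console: Pump control box, loose, cream desk case 200 deep (x) x 260 wide (y), 2.2 kg. Origin under its centre on the bench. Its face rises at 20 degrees from the low front edge (x = -100, 45 high) to a ledge 103 high; outward normal (-0.342, 0, 0.940). Left = +y, as the user sees it: on the face, left to right, a black square meter (66 x 66, 9 proud), then three identical white keys 55 apart.
- key_pump (a joint): Pump key, the middle one. Square cap 26 x 26, 13 proud of the sloping face (its 34 x 34 bezel 3). Joint: 0 = out, 0.006 m = fully in, moving along the normal of the face. It resists with about 3 N and stays where it is pushed: it does not spring back.
- pump_top (a point): Centre of the top of the pump key's cap, moves with the key; as it stands out, at (-29, -43, 85) mm in the box's frame.
- key_valve (a joint): Chamber valve key, the right-hand one, farthest from the meter. Square cap 26 x 26, 13 proud of the sloping face (its 34 x 34 bezel 3). Joint: 0 = out, 0.006 m = fully in, moving along the normal of the face. It resists with about 3 N and stays where it is pushed: it does not spring back.
- valve_top (a point): Centre of the top of the valve key's cap, moves with the key; as it stands out, at (-29, -98, 85) mm in the box's frame.
- key_vent (a joint): Air inlet key, the left-hand one, next to the meter; to be left out. Square cap 26 x 26, 13 proud of the sloping face (its 34 x 34 bezel 3). Joint: 0 = out, 0.006 m = fully in, moving along the normal of the face. It resists with about 3 N and stays where it is pushed: it does not spring back.
- vent_top (a point): Centre of the top of the air inlet key's cap; at (-29, 12, 85) mm in the box's frame.
- tin: Bystander: round aluminium sample tin with lid, 57 dia x 42 high; origin at the centre of its underside, on the bench.
- screwdriver: Bystander: black-handled screwdriver lying down, 190 long; lies along its x.
- source: Bystander: small stepped steel disc (source holder), 50 dia x 14 high; origin at the centre of its underside, on the bench.
- preamp: Bystander: aluminium die-cast box with coaxial sockets, 60 x 110 x 31 high; origin at the centre of its underside, on the bench.
- tape: Bystander: roll of white tape lying flat, 90 dia x 25 high; origin at the centre of its underside, on the bench.
- survey: Bystander: yellow survey meter with a carrying handle, 170 x 85 x 96 high; origin at the centre of its underside, on the bench.
- carton: Bystander: dark blue carton, 80 x 140 x 70 high; origin at the centre of its underside, on the bench.
- beaker: Bystander: open steel beaker, 70 dia x 100 high; origin at the centre of its underside, on the bench.

How it is judged (in metres and radians):
On the way, in this order (a step that is already met when the one before it is completed fails the run):
1. the mains strip is switched on: its rocker is pressed over, pump and valve keys still out (value of joint rocker above 0.3 rad and value of joint each of key_pump, key_valve below 0.002 m), for 0.1 s.
2. the pump key is in and stays in, the valve key still out (value of joint rocker above 0.3 rad and value of joint key_pump above 0.0045 m and value of joint key_valve below 0.002 m), for 0.1 s.
3. the valve key is in and stays in (value of joint rocker above 0.3 rad and value of joint each of key_pump, key_valve above 0.0045 m), for 0.1 s.
At the end, for the whole second after the job is handed in: Rocker over (above 0.3 rad), pump key and valve key both in (beyond 4.5 mm of 6), air inlet key out (under 2 mm); control box, strip and all bystanders upright and within 20 mm of where they stood (all of step 3 and value of joint key_vent below 0.002 m and distance of each of console, strip, tin, screwdriver, source, preamp, tape, survey, carton, beaker from where it was at the start of the episode below 0.02 m and linear speed of each of console, strip below 0.02 m/s and angle between each of console, strip, beaker, survey, carton's own z axis and vertical below 0.1 rad); the robot touches nothing.
It fails at once if the air inlet key is pressed (past 2.5 mm) (value of joint key_vent above 0.0025 m).
It fails at once if the pump key is pressed in while the strip is off (value of joint key_pump above 0.003 m and value of joint rocker below 0.16 rad).
It fails at once if the valve key is pressed in while the pump key is out (value of joint key_valve above 0.003 m and value of joint key_pump below 0.003 m).
It fails at once if the control box or the strip is lifted, tipped or pushed more than 20 mm (distance of any of console, strip from where it was at the start of the episode above 0.02 m).
It fails at once if a bystander is picked up, knocked over or pushed more than 20 mm (distance of any of tin, screwdriver, source, preamp, tape, survey, carton, beaker from where it was at the start of the episode above 0.02 m).
It also fails if it takes over 38 s, if anything falls off the work surface, if the arm or the gripper's body presses on something with over 40 N, if the wrist force passes 120 N, or if a joint passes its speed limit or range.

## Working session

There is one attempt and no reset: what is moved stays moved. The work goes in short steps, Python scripts to look and compute and a tool call to move; the robot and the scene stay as the last step left them, time stands still between calls to the robot, and variables do not carry over. Pictures are saved under pics/ and viewed, at most 10 in all, crops included, and the job is handed in when it is done.

Besides the shell and the picture viewer there is one more tool, called after "Emit:" by a JSON object that holds its "op" and its "data". send_rows: Moves the arm, as the interface text tells. Its arguments: {"type":"object","properties":{"rows":{"type":"array"},"newtons":{"type":"number"}},"required":["rows"]}

```bash
mkdir -p pics
cat > h.py <<'E'
from rig import sense, vision, manip, nets
import numpy as np, cv2
def world(p,c,r,z=None):
    V=np.linalg.inv(p['view']); d=np.array([(c-p['cx'])/p['fx'],-(r-p['cy'])/p['fy'],-1])
    if z is None:
        ci,ri=int(round(c)),int(round(r)); w=p['range_z'][max(ri-2,0):ri+3,max(ci-2,0):ci+3]; w=w[w>0]
        return V[:3,:3]@(d*np.median(w))+V[:3,3]
    D=V[:3,:3]@d; return V[:3,3]+D*(z-V[2,3])/D[2]
E
python3 - <<'E'
from h import *
np.set_printoptions(precision=1,suppress=True)
for n in ('scene','top'):
    p=vision.read_camera(n); cv2.imwrite(f'pics/{n}.png',p['image'][:,:,::-1])
    print(n,p['fx'],p['fy'],p['cx'],p['cy'],[k for k in p]); print(np.linalg.inv(p['view'])[:3])
    for o in ['strip','rocker_press','console','pump_top','valve_top','vent_top']:
        for q in nets.pinpoint(p,o)[:2]:
            c,r=q['location']; print(o,round(q['score'],2),c,r,world(p,c,r))
print(sense())
E
```

```text
scene 423.52724603759077 423.52724603759077 278.808287191574 212.68734168580707 ['image', 'range_z', 'fx', 'fy', 'cx', 'cy', 'view', 'shot']
[[   0.2   -0.6    0.8 1554.7]
 [   1.     0.1   -0.2 -222.4]
 [   0.     0.8    0.6  853.2]]
strip 0.58 214.0 237.4 [ 643.2 -205.8   44.9]
strip 0.48 343.0 190.4 [537.8 207.9  84.9]
rocker_press 0.43 208.3 196.2 [ 460.9 -207.8   58. ]
rocker_press 0.42 360.3 190.5 [542.8 263.9  81.5]
console 0.8 351.6 217.0 [665.1 192.5  81.6]
console 0.57 339.0 186.6 [421.4 240.4  15.2]
pump_top 0.41 341.2 191.6 [547.1 198.6  88. ]
valve_top 0.36 324.4 190.1 [530.8 149.   88.2]
vent_top 0.68 351.1 217.6 [663.8 191.8  78.5]
vent_top 0.39 358.6 190.7 [552.  253.9  88.3]
top 441.3367447682216 441.3367447682216 275.6210415550118 211.00265357993888 ['image', 'range_z', 'fx', 'fy', 'cx', 'cy', 'view', 'shot']
[[   0.     1.    -0.2  387.9]
 [  -1.    -0.    -0.   -29.8]
 [  -0.     0.2    1.  1306.1]]
strip 0.7 345.1 218.9 [ 593.4 -194.5   46. ]
rocker_press 0.6 349.8 258.4 [ 479.4 -203.9   53.6]
rocker_press 0.38 315.6 261.1 [ 472.4 -108.4   43. ]
console 0.6 199.6 227.2 [564.4 218.7  81.8]
console 0.59 316.3 261.8 [ 470.4 -110.3   43.8]
pump_top 0.2 351.3 216.6 [ 599.8 -212.2   47.7]
valve_top 0.59 223.5 240.6 [526.  149.6  86.4]
vent_top 0.43 186.0 232.6 [548.6 255.8  85.4]
vent_top 0.24 203.8 239.1 [530.5 205.4  83.9]
{'time_s': 0.7, 'qpos': array([57.8, 15.8, 86.2,  0. , 78. , -6.9]), 'dq': array([-0.1, -0.1,  0. , -0. ,  0. ,  0. ]), 'joint_torque': array([ -0. , -40.4, -23.7,   0.1,   0. ,   0. ]), 'tcp_pos': array([245.4, 520.1, 205.5]), 'orientation': array([180. ,  -0. , 154.7]), 'force': array([-0. , -0.4, -0.6]), 'torque': array([ 0.1, -0. ,  0. ]), 'finger_force': 0.0, 'width': 93.56992436068064}
```

View pics/top.png

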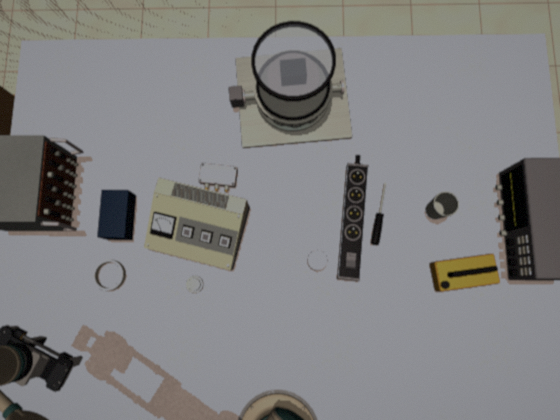

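View pics/scene.png

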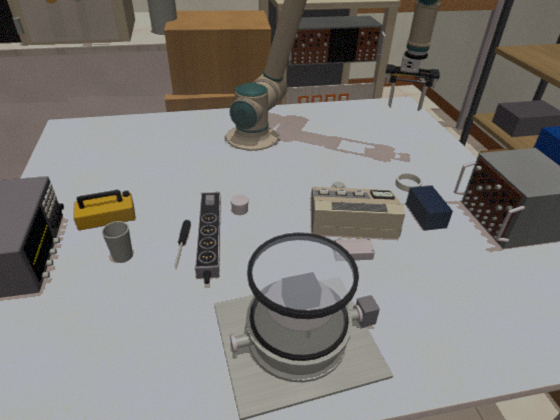

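The top view shows the strip with its rocker at about (351,260), and the console keys at about (187,232) vent, (205,237) pump and (224,241) valve, with the meter at (162,224). The scene view agrees. Next I'll fit both poses from depth.

```bash
cat > fit.py <<'E'
from h import *
np.set_printoptions(precision=1,suppress=True)
def cloud(p):
    r,c=np.mgrid[:420,:560]; z=p['range_z'].astype(float)
    P=np.stack([(c-p['cx'])/p['fx']*z,-(r-p['cy'])/p['fy']*z,-z],-1)
    V=np.linalg.inv(p['view']); W=P@V[:3,:3].T+V[:3,3]; W[z<=0]=np.nan; return W
E
python3 - <<'E'
from fit import *
for n in ('top','scene'):
    p=vision.read_camera(n); W=cloud(p)
    for name,lo,hi,z0,z1 in [('strip',(400,-300),(800,-140),38,65),('console',(400,60),(720,350),35,125)]:
        m=(W[...,0]>lo[0])&(W[...,0]<hi[0])&(W[...,1]>lo[1])&(W[...,1]<hi[1])&(W[...,2]>z0)&(W[...,2]<z1)
        k,lab,st,_=cv2.connectedComponentsWithStats(m.astype(np.uint8)); b=1+np.argmax(st[1:,4]); q=W[lab==b]
        print(n,name,len(q),cv2.minAreaRect(q[:,:2].astype(np.float32)),'zmed',np.median(q[:,2]))
    # caps: bright pixels on the console face
    if n=='top':
        for c,r in [(351,260)]:
            print(W[r-12:r+13:2,c,:])
    for nm,(c,r) in {'top':dict(vent=(187,232),pump=(205,237),valve=(224,241)),'scene':dict(vent=(359,191),pump=(341,192),valve=(324,190))}[n].items():
        g=p['image'].astype(int).min(2)[r-9:r+10,c-9:c+10]
        m=(g>0.6*g.max()+0.4*np.median(g)).astype(np.uint8)
        k,lab,st,ce=cv2.connectedComponentsWithStats(m); l=lab[9,9] or 1
        print(n,nm,st[l],ce[l]+[c-9,r-9],world(p,*(ce[l]+[c-9,r-9])),world(p,*(ce[l]+[c-9,r-9]),z=85))
    x,y,w,h={'top':(140,170,230,120),'scene':(190,170,220,60)}[n]
    cv2.imwrite(f'pics/{n}c.png',cv2.resize(p['image'][y:y+h,x:x+w,::-1],None,fx=3.4,fy=3.4,interpolation=cv2.INTER_CUBIC))
E
```

```text
top strip 2494 ((591.022705078125, -217.8604278564453), (62.74024963378906, 344.6829833984375), 83.86602020263672) zmed 46.390999353758616
top console 6427 ((574.54541015625, 234.9600830078125), (263.9541320800781, 200.69964599609375), 75.76411437988281) zmed 86.43689203946451
[[ 509.7 -209.6   43.3]
 [ 503.5 -208.5   49.4]
 [ 497.5 -207.8   53.3]
 [ 492.2 -208.3   48.8]
 [ 486.2 -207.6   52.8]
 [ 480.4 -207.    55.9]
 [ 475.1 -207.5   51.6]
 [ 469.5 -207.5   50.6]
 [ 463.5 -206.5   56.6]
 [ 457.7 -205.7   60.8]
 [ 452.4 -206.1   57.2]
 [ 447.1 -206.8   50.7]
 [ 441.8 -207.6   44.5]]
top vent [ 4  5  9  9 30] [186.3 231. ] [552.9 254.6  87.4] [553.2 255.1  85. ]
top pump [ 5  4  9 10 42] [205.  236.3] [538.  201.8  85.9] [538.1 202.   85. ]
top valve [ 5  5  9 10 38] [224.  240.9] [525.2 148.2  86.5] [525.4 148.4  85. ]
scene strip 1676 ((589.631103515625, -218.7840576171875), (62.30226135253906, 343.1365051269531), 84.00901794433594) zmed 46.24734282172659
scene console 3676 ((573.4346923828125, 235.3107147216797), (265.8458251953125, 211.36622619628906), 75.61894226074219) zmed 85.69808110151098
scene vent [  0   0  19   7 125] [359.3 184.8] [405.4 322.5   2.3] [517.1 269.5  85. ]
scene pump [0 0 1 1 1] [332. 183.] [381.  228.7   4.2] [492.7 185.8  85. ]
scene valve [6 9 4 1 4] [322.5 190. ] [529.9 143.   88.6] [525.  144.8  85. ]
```

View pics/topc.png

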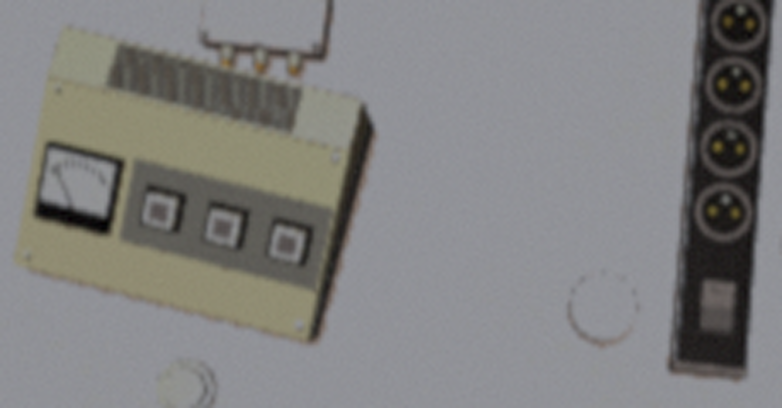

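```bash
cat > mv.py <<'E'
from rig import sense
import numpy as np, sys
from scipy.spatial.transform import Rotation as R
def delta(pos,rot):
    s=sense(); R0=R.from_euler('xyz',s['orientation'],degrees=True)
    print(np.round(R0.inv().apply(np.array(pos)-s['tcp_pos']),1).tolist(),np.round((R0.inv()*rot).as_rotvec(),4).tolist(),
      'tcp',np.round(s['tcp_pos'],1),'F',np.round(s['force'],1),s['time_s'])
down=lambda yaw:R.from_euler('xyz',[180,0,yaw],degrees=True)
# key press orientation: tool z = -normal, tool x up the far->near slope
def con(yaw=-14.4):
    B=R.from_euler('z',yaw,degrees=True).as_matrix(); z=B@np.array([.342,0,-.94]); y=B[:,1]; x=np.cross(y,z)
    return R.from_matrix(np.stack([x,y,z],1))
n=con().as_matrix()[:,2]*-1
E
python3 -c "
from mv import *
delta((462.5,-204.6,170),down(173.9)); print(con().as_euler('xyz',degrees=True),n)"
```

```text
[-505.6, -562.8, 35.4] [0.0002, 0.0001, -0.3343] tcp [245.3 520.1 205.5] F [-0.1 -0.8 -0.9] 0.8
[-180.           19.99289398  165.6       ] [-0.33116207  0.08502797  0.93973503]
```

Emit:
{"op": "send_rows", "data": {"rows": [[-505.6, -562.8, 35.4, 0, 0, -0.334, 0], [-505.6, -562.8, 35.4, 0, 0, -0.334, 0], [-505.6, -562.8, 35.4, 0, 0, -0.334, 0], [-505.6, -562.8, 35.4, 0, 0, -0.334, 0], [-505.6, -562.8, 35.4, 0, 0, -0.334, 0], [-505.6, -562.8, 35.4, 0, 0, -0.334, 0], [-505.6, -562.8, 35.4, 0, 0, -0.334, 0], [-505.6, -562.8, 35.4, 0, 0, -0.334, 0], [-505.6, -562.8, 35.4, 0, 0, -0.334, 0], [-505.6, -562.8, 35.4, 0, 0, -0.334, 0], [-505.6, -562.8, 35.4, 0, 0, -0.334, 0], [-505.6, -562.8, 35.4, 0, 0, -0.334, 0]]}}

```text
time_s: 2.0
tcp_pos: [417.1, -54.2, 177.8]
orientation: [180.0, 0.1, 173.8]
force: [1.5, 0.3, -0.2]
width: 2.0
finger_force: 0.0
```

```bash
python3 -c "
from mv import *
delta((462.5,-204.6,85),down(173.9)); print(sense()['qpos'],sense()['width'])"
```

```text
[-61.1, -144.7, 92.9] [0.0002, 0.0014, -0.0009] tcp [417.1 -54.2 177.8] F [ 1.5  0.3 -0.2] 2.0
[-1.69270194e+01  3.40338472e+00  1.06055901e+02  2.88627098e-02
  7.04667638e+01 -1.00783762e+02] 1.9659403251497494
```

Emit:
{"op": "send_rows", "data": {"rows": [[-61, -145, 40, 0, 0, 0, 0], [-61, -145, 40, 0, 0, 0, 0], [-61, -145, 40, 0, 0, 0, 0], [-61, -145, 40, 0, 0, 0, 0], [-61, -145, 80, 0, 0, 0, 0], [-61, -145, 80, 0, 0, 0, 0], [-61, -145, 80, 0, 0, 0, 0]]}}

```text
time_s: 2.7
tcp_pos: [461.3, -201.8, 97.5]
orientation: [179.9, -0.1, 173.9]
force: [-0.5, 0.0, -0.1]
width: 0.9
finger_force: 0.0
```

```bash
python3 -c "
from fit import *
from mv import *
delta((462.5,-204.6,58),down(173.9))
p=vision.read_camera('scene');cv2.imwrite('pics/s2.png',cv2.resize(p['image'][130:260,150:330,::-1],None,fx=4,fy=4,interpolation=cv2.INTER_CUBIC))"
```

```text
[-1.6, -2.7, 39.5] [0.0013, -0.0019, 0.0001] tcp [ 461.3 -201.8   97.5] F [-0.5  0.  -0.1] 2.7
```

View pics/s2.png

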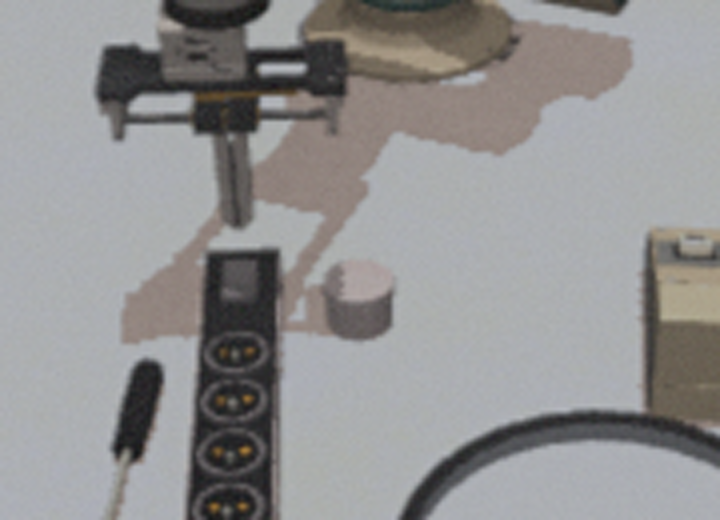

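The closed fingers, tip at about crop (237,225), are lined up above the rocker at (240,280). Now I'll press down.

Emit:
{"op": "send_rows", "data": {"rows": [[-1.6, -2.7, 20, 0, 0, 0, 0], [-1.6, -2.7, 34, 0, 0, 0, 0], [-1.6, -2.7, 38, 0, 0, 0, 0], [-1.6, -2.7, 40, 0, 0, 0, 0], [-1.6, -2.7, 42, 0, 0, 0, 0], [-1.6, -2.7, 44, 0, 0, 0, 0], [-1.6, -2.7, 45, 0, 0, 0, 0], [-1.6, -2.7, 46, 0, 0, 0, 0], [-1.6, -2.7, 46, 0, 0, 0, 0]]}}

```text
time_s: 3.65
tcp_pos: [463.1, -205.6, 52.0]
orientation: [180.0, -0.0, 173.9]
force: [-2.8, 1.7, 6.0]
width: 0.4
finger_force: 3.3
```

Emit:
{"op": "send_rows", "data": {"rows": [[0, 0, 1, 0, 0, 0, 0], [0, 0, 1.5, 0, 0, 0, 0], [0, 0, 1.5, 0, 0, 0, 0]]}}

```text
time_s: 3.95
tcp_pos: [463.2, -205.6, 51.8]
orientation: [-180.0, 0.0, 173.9]
force: [-5.2, 2.0, 16.0]
width: 0.3
finger_force: 8.1
```

Firm stop: 16 N at 51.8 mm, so the rocker is over. Now up, then towards the console.

Emit:
{"op": "send_rows", "data": {"rows": [[0, 0, -20, 0, 0, 0, 0], [0, 0, -50, 0, 0, 0, 0], [0, 0, -90, 0, 0, 0, 0], [0, 0, -110, 0, 0, 0, 0], [0, 0, -110, 0, 0, 0, 0], [0, 0, -110, 0, 0, 0, 0]]}}

```text
time_s: 4.55
tcp_pos: [463.6, -205.7, 159.6]
orientation: [-180.0, 0.1, 173.9]
force: [-0.8, 0.1, -0.2]
width: 0.3
finger_force: 0.0
```

```bash
python3 -c "
from fit import *
from mv import *
P=np.array([537,201.3,85.5]); delta(P+80*n,con())
p=vision.read_camera('scene');cv2.imwrite('pics/s3.png',cv2.resize(p['image'][170:240,170:270,::-1],None,fx=6,fy=6,interpolation=cv2.INTER_CUBIC))"
```

```text
[-2.5, 416.5, -1.1] [0.0251, -0.3474, 0.1429] tcp [ 463.6 -205.7  159.6] F [-0.8  0.1 -0.2] 4.55
```

View pics/s3.png

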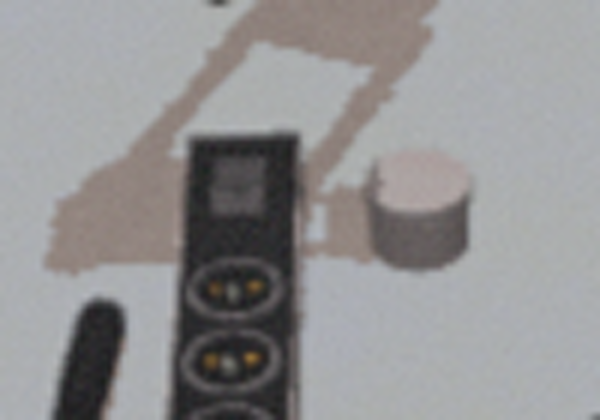

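The picture (rocker at about crop (237,185)) is too coarse to show which half is raised, so I'll check that in depth while over the console.

Emit:
{"op": "send_rows", "data": {"rows": [[-2.5, 416.5, -20, 0.025, -0.347, 0.143, 0], [-2.5, 416.5, -20, 0.025, -0.347, 0.143, 0], [-2.5, 416.5, -20, 0.025, -0.347, 0.143, 0], [-2.5, 416.5, -20, 0.025, -0.347, 0.143, 0], [-2.5, 416.5, -20, 0.025, -0.347, 0.143, 0], [-2.5, 416.5, -20, 0.025, -0.347, 0.143, 0], [-2.5, 416.5, -20, 0.025, -0.347, 0.143, 0], [-2.5, 416.5, -20, 0.025, -0.347, 0.143, 0], [-2.5, 416.5, -20, 0.025, -0.347, 0.143, 0], [-2.5, 416.5, -1, 0.025, -0.347, 0.143, 0], [-2.5, 416.5, -1, 0.025, -0.347, 0.143, 0], [-2.5, 416.5, -1, 0.025, -0.347, 0.143, 0]]}}

```text
time_s: 5.8
tcp_pos: [509.1, 207.7, 159.2]
orientation: [-179.9, 19.7, 165.7]
force: [-0.5, -0.1, 0.4]
width: 0.5
finger_force: 0.0
```

```bash
python3 -c "
from fit import *
from mv import *
P=np.array([537,201.3,85.5]); delta(P+25*n,con())
W=np.nanmean([cloud(vision.read_camera('top')) for _ in range(4)],0)
d=W[...,:2]-[590.3,-218.3]; u=d@[.994,-.1065]; v=d@[.1065,.994]
for a in range(-145,-85,6):
  m=(abs(v)<8)&(u>=a)&(u<a+6); print(a+3,m.sum(),W[m][:,2].mean())
"
```

```text
[-1.9, 0.9, 54.1] [-0.002, -0.0043, 0.0009] tcp [509.1 207.7 159.2] F [-0.5 -0.1  0.4] 5.8
-142 13 47.18424518770364
-136 13 51.356895934511805
-130 11 52.51025592289209
-124 13 52.982989404040545
-118 13 54.07091637778779
-112 12 54.98954458898607
-106 11 57.285495333802935
-100 13 59.201529299169806
-94 9 52.30837433072594
-88 10 45.62920879748055
```

The inner half is now raised and the outer half level at about 52 mm, so the strip is on. On to the pump key.

Emit:
{"op": "send_rows", "data": {"rows": [[-1.9, 0.9, 30, 0, -0.004, 0, 0], [-1.9, 0.9, 54, 0, -0.004, 0, 0], [-1.9, 0.9, 54, 0, -0.004, 0, 0], [-1.9, 0.9, 54, 0, -0.004, 0, 0]]}}

```text
time_s: 6.4
tcp_pos: [530.1, 203.7, 111.3]
orientation: [180.0, 20.1, 165.5]
force: [0.0, -0.1, -0.2]
width: 0.3
finger_force: 0.0
```

```bash
python3 -c "
from fit import *
from mv import *
P=np.array([537,201.3,85.5]); delta(P,con())
p=vision.read_camera('scene');cv2.imwrite('pics/s4.png',cv2.resize(p['image'][130:240,280:430,::-1],None,fx=5,fy=5,interpolation=cv2.INTER_CUBIC))"
```

```text
[2.1, -0.6, 26.8] [-0.0001, 0.0027, -0.0008] tcp [530.1 203.7 111.3] F [ 0.  -0.1 -0.2] 6.4
```

View pics/s4.png

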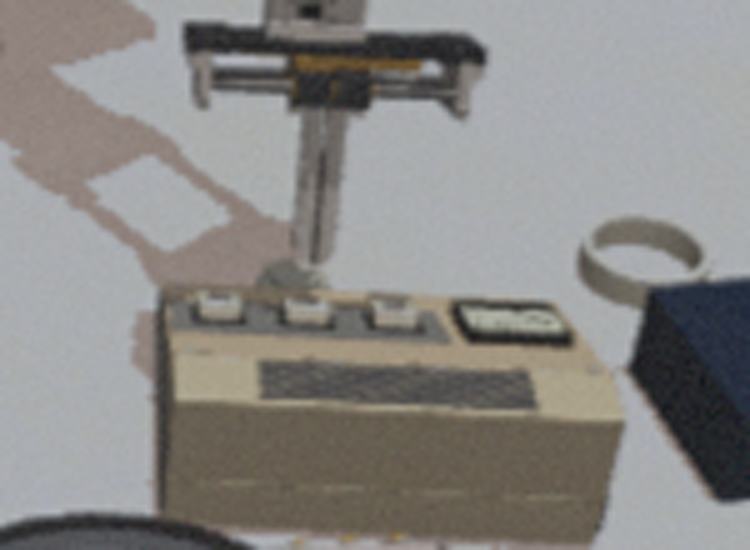

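The fingertips (crop (318,262)) are above the middle key (308,308).

Emit:
{"op": "send_rows", "data": {"rows": [[1.5, -0.6, 18, 0, 0.002, 0, 0], [1.5, -0.6, 24, 0, 0.002, 0, 0], [1.5, -0.6, 26, 0, 0.002, 0, 0], [1.5, -0.6, 28, 0, 0.002, 0, 0], [1.5, -0.6, 30, 0, 0.002, 0, 0], [1.5, -0.6, 31.5, 0, 0.002, 0, 0], [1.5, -0.6, 32.5, 0, 0.002, 0, 0], [1.5, -0.6, 32.5, 0, 0.002, 0, 0]]}}

```text
time_s: 7.25
tcp_pos: [539.7, 201.2, 80.2]
orientation: [180.0, 20.1, 165.6]
force: [-0.1, -0.6, 2.5]
width: 0.9
finger_force: 1.3
```

```bash
python3 -c "
from mv import *
P=np.array([537,201.3,85.5]); delta(P-6*n,con())"
```

```text
[0.7, -0.6, 0.1] [0.0007, 0.0015, 0.0001] tcp [539.7 201.2  80.2] F [-0.1 -0.6  2.5] 7.25
```

Only about 2.5 N, so not at the stop yet. Pressing further until the force rises.

Emit:
{"op": "send_rows", "data": {"rows": [[0, 0, 1, 0, 0, 0, 0], [0, 0, 2, 0, 0, 0, 0], [0, 0, 2, 0, 0, 0, 0]]}}

```text
time_s: 7.55
tcp_pos: [539.9, 201.2, 79.8]
orientation: [179.9, 20.1, 165.6]
force: [-6.8, 0.1, 15.4]
width: 0.6
finger_force: 8.3
```

Firm stop, so the pump key is in. Backing off along the normal, then 55 mm across to the valve key.

Emit:
{"op": "send_rows", "data": {"rows": [[0, 0, -15, 0, 0, 0, 0], [0, 0, -32, 0, 0, 0, 0], [0, 0, -32, 0, 0, 0, 0], [0, -30, -32, 0, 0, 0, 0], [0, -55, -32, 0, 0, 0, 0], [0, -55, -32, 0, 0, 0, 0], [0, -55, -32, 0, 0, 0, 0]]}}

```text
time_s: 8.25
tcp_pos: [515.9, 150.2, 107.6]
orientation: [180.0, 20.0, 165.5]
force: [-0.1, -0.1, -0.2]
width: 0.6
finger_force: 0.0
```

```bash
python3 -c "
from fit import *
from mv import *
P=np.array([524,147.8,85.5]); delta(P,con())
p=vision.read_camera('scene');cv2.imwrite('pics/s5.png',cv2.resize(p['image'][130:240,280:430,::-1],None,fx=5,fy=5,interpolation=cv2.INTER_CUBIC))"
```

```text
[-0.4, -0.3, 23.6] [0.0002, 0.0004, -0.0014] tcp [515.9 150.2 107.6] F [-0.1 -0.1 -0.2] 8.25
```

View pics/s5.png

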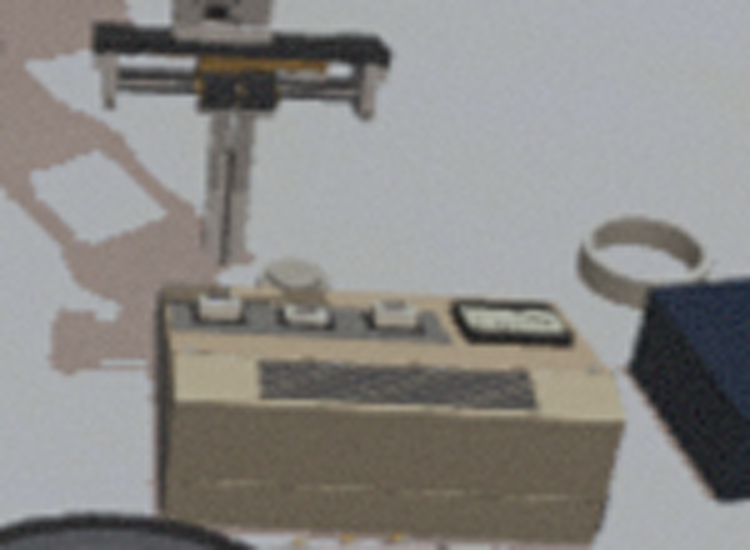

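The middle key (305,315) sits lower now, the vent (395,312) is still out, the box hasn't moved, and the fingers are above the valve key (218,305).

Emit:
{"op": "send_rows", "data": {"rows": [[-0.4, -0.3, 14, 0, 0, 0, 0], [-0.4, -0.3, 21, 0, 0, 0, 0], [-0.4, -0.3, 24, 0, 0, 0, 0], [-0.4, -0.3, 26, 0, 0, 0, 0], [-0.4, -0.3, 28, 0, 0, 0, 0], [-0.4, -0.3, 30, 0, 0, 0, 0], [-0.4, -0.3, 31, 0, 0, 0, 0], [-0.4, -0.3, 32, 0, 0, 0, 0], [-0.4, -0.3, 32, 0, 0, 0, 0]]}}

```text
time_s: 9.2
tcp_pos: [526.1, 147.8, 79.7]
orientation: [179.9, 20.1, 165.5]
force: [-10.0, 3.7, 14.8]
width: 0.6
finger_force: 8.6
```

Firm stop here too. Retreating.

Emit:
{"op": "send_rows", "data": {"rows": [[0, 0, -20, 0, 0, 0, 0], [0, 0, -60, 0, 0, 0, 0], [0, 0, -100, 0, 0, 0, 0], [0, 0, -130, 0, 0, 0, 0], [0, 0, -130, 0, 0, 0, 0], [0, 0, -130, 0, 0, 0, 0]]}}

```text
time_s: 9.8
tcp_pos: [483.7, 158.2, 200.7]
orientation: [180.0, 20.1, 165.6]
force: [-0.6, -0.3, 0.1]
width: 0.5
finger_force: 0.0
```

```bash
python3 -c "
from fit import *
p=vision.read_camera('scene');cv2.imwrite('pics/s6.png',cv2.resize(p['image'][130:240,280:430,::-1],None,fx=5,fy=5,interpolation=cv2.INTER_CUBIC))
W=cloud(p);nn=np.array([-.331,.085,.94])
for nm,c in dict(vent=(552,255,85),pump=(538,201.5,85),valve=(524.5,148,85)).items():
  D=W-np.array(c); h=D@nn; m=(np.linalg.norm(D-h[...,None]*nn,axis=-1)<8)&(abs(h)<20); print(nm,m.sum(),np.nanmedian(h[m]))"
```

```text
vent 9 0.1668058860083717
pump 6 -3.286700956766257
valve 8 -4.005487338352214
```

View pics/s6.png

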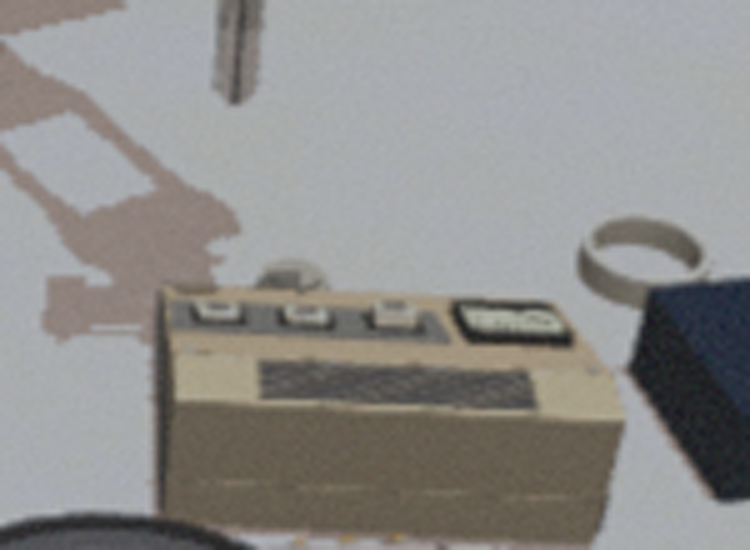

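Both keys look lower than the vent, but that depth reading is noisy. I'll average more shots from both cameras before handing in.

```bash
python3 -c "
from fit import *
nn=np.array([-.331,.085,.94])
for cam in ('scene','top'):
  r={}
  for _ in range(15):
    W=cloud(vision.read_camera(cam))
    for nm,c in dict(vent=(552,255,85),pump=(538,201.5,85),valve=(524.5,148,85)).items():
      D=W-np.array(c); h=D@nn; m=(np.linalg.norm(D-h[...,None]*nn,axis=-1)<9)&(abs(h)<12); r.setdefault(nm,[]).extend(h[m])
  print(cam,{k:(len(v),round(np.mean(v),2),round(np.std(v)/len(v)**.5,2)) for k,v in r.items()})"
```

```text
scene {'vent': (147, np.float64(0.02), np.float64(0.33)), 'pump': (127, np.float64(-4.04), np.float64(0.15)), 'valve': (127, np.float64(-4.38), np.float64(0.16))}
top {'vent': (460, np.float64(1.52), np.float64(0.11)), 'pump': (466, np.float64(-4.83), np.float64(0.11)), 'valve': (467, np.float64(-4.49), np.float64(0.1))}
```

The top camera puts both keys about 6 mm below the vent key, which is full travel. Handing in.

```bash
python3 -c "
from rig import manip
print(manip.job_done())"
```

```text
the job is handed in; nothing more can be done
None
```

I switched the strip on, then pressed the pump key and the valve key fully in, in that order; the air inlet key is still out. The job is handed in, but no verdict came back. I checked the rocker and keys by depth camera but did not re-measure where the box, strip and bystanders ended up.

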